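# Fit the pointed front to the nest box

### The arm

A 7-joint arm with a two-finger parallel gripper is mounted at the origin on the work surface. World frame = base frame: x ahead of the robot, y to its left, z up, the work surface at z = 0. Lengths are in m, angles in rad, forces in N, time in s.
With the tool pointing down it reaches from about 0.35 to 0.9 m from the base axis. Payload 7.2 kg.
Tool frame: the origin (TCP) lies on the centre line of the jaws, within the pads' length; the fingertips stand 8 mm ahead of it and the grasp point (between the pads) lies 11 mm behind it (r.tip_extent is the distance from the TCP to the fingertips, in m); z points along the fingers, y is the line along which they close (so a half turn about z gives the same grasp; the last joint's range is limited). The gripper opens to 85 mm and grips with 20 to 120 N. Pads are 22 mm wide; open, the fingers measure 114 mm over their backs; the gripper's body (76 mm by 85 mm) begins 54 mm behind the grasp point. The pads swing forward as they close: fully open they stand 13 mm farther back than shut.
Start: joints at [-1.181, 0.411, -0.013, 1.596, 0.006, 1.134, -0.082], TCP at [0.276, 0.561, 0.239] pointing down, gripper open.
Joint ranges: [-2.95, 2.95], [-0.29, 1.99], [-1.47, 1.44], [0.14, 2.54], [-1.03, 4.17], [0.13, 1.85], [-2.86, 2.86]. Speed limits (rad/s): [2.39, 2.39, 3.01, 3.01, 3.14, 3.14, 3.14].

### API

Orientations are given as a unit quaternion [w, x, y, z].
In Python, from rig import telemetry, viewer, job, r gives the robot as it stands.
- The arm moves only by the tool play_rows, never from a script. Its arguments are lists of equal length, an entry for each row: "dp": the shift along the world's x, y, z in cm, a list of three; "twist": the turn about the world's z in rad. A call has 1 to 10 rows; each row is the pose to reach, as a shift and turn from the pose commanded when the call began; what a row does not reach only later rows make up. A row lasts 1/8 s, in which the tool goes at most 62.5 mm and 10.7 degrees, less where a joint would pass 70% of its speed; a pose out of reach is approached as far as the arm can. A call with a gripper value outside its range is refused whole. "claw" is the opening, from 0 (shut) to 1 (fully open), set as the call begins (left out, the last holds). The fingers move at their own pace and stop on an object; the grip force is fixed at half the most. Time passes only in rows, so rows that repeat a pose let the fingers close. It gives the time, the measured TCP pose, the force, the opening and the grip force at its end, in the units of the state.
- telemetry.observe(): the state, without advancing time (a new reading comes with each control period).
- viewer.read_camera(name): name is "side" or "top" or "wrist"; returns a dict with "pixels" (384x512x3 uint8, blue, green, red), "camera_matrix" (3x3 intrinsics, pixels), "R" (3x3) and "t" (3): a world point X has camera coordinates R X + t; the wrist camera has in their place "tool_from_camera" (4x4, takes a point from camera to tool coordinates, whose origin is the TCP and whose axes are the flange's). Camera axes: x right, y down, z forward; pixel columns grow to the right and rows downward; lengths in m; the calibration is good to about 2 mm. A picture is of the moment at which its call begins: read the wrist's pose just before it. There is no depth.
- job.sign_off(): hands the job in; it is judged then, once.
The state is a dict: "time": time; "q": joint angles; "joint_velocities": joint speeds; "effort": joint torques, N m; "position": TCP position; "eef_rot": TCP orientation; "force": force on the tool from outside, world axes, zero at the start; "ft_torque": the same for the moment, N m; "width": finger opening in m; "grip_force": force on a finger pad.
Only numpy, scipy, OpenCV 4.12 (cv2) and the standard library are available. Lean on these libraries where they do the work, as an engineer would, in place of code of your own. Each camera call takes 0.05 s, during which the arm holds its last target. There are 200 camera calls.

### The job

Two bare wooden nest-box fronts hang by their entrance holes on the hooks of the drying stand. Lift the one with the pointed (gable) top up and off its hook and slide it down, upright, into the channel at the open end of the half-built nest box until it rests fully home on the box floor: lower it in gently while holding it (do not drop it), then let go. Leave the flat-topped front hanging on its hook and leave the glue jar, hammer and offcut where they are.

Things in the scene. Friction and masses are not known exactly. Their poses are not given: they have to be found in the camera images.
- front_centre (a point): Centre (half-way up) of the pointed front: loose bare-wood board, 100 mm wide (its y), 15 thick (its x), 140 tall to the point (its z, up), 0.09 kg; sides straight to 90 mm above its foot, then sloping in at 45 degrees to the point. A round 36 mm hole goes through, centre 68 mm above the foot, its top 54 mm below the point. Hangs on either hook, foot 59 mm above the table. Both faces alike.
- plain_centre (a point): Centre of the flat-topped front hanging on the other hook, to be left there: bare wood, 100 mm wide (y), 15 thick (x), 120 tall (z), with the same 36 mm hole 68 mm above its foot.
- stand: Fixed drying stand; origin at table height under the mid-plane of its grey-painted upright board (18 mm thick, 270 wide along y, top at 150 mm). Base 280 wide, 20 high, from 45 mm behind the board to 75 in front. Two level hooks stick out along the stand's +x at y = -70 and +70 mm; the fronts hang square on them (within 0.1 rad), 31 to 38 mm from the origin along x.
- hook_tip (a point): Top of the upturned tip of the hook at the stand's y = +70 mm (axes as the stand's; the other hook, 140 mm away at y = -70, is alike), 154 mm above the table. Hooks: 10 mm round bar, top of the level part at 145 mm, outer end 65 mm from the stand's origin. A front comes off when raised 9 to 26 mm (17 is best), so its hole clears the tip, then moved at least 45 mm along +x.
- slot (a point): Foot of the channel in the half-built nest box, mid-width, on its floor, 15 mm above the table; x points out of the open front, y across, z up. Channel 21 mm thick (x), 107 wide (y) between the side walls, open above, formed by 10 mm deep battens on each wall whose tops splay apart from 75 to 93 mm above the table. A front fully home has its foot here, its centre 70 mm above.
- nestbox: Fixed half-built nest box of bare wood, no roof or front; origin at the centre of its underside, axes as the slot's. 130 mm deep (x), 137 wide (y); floor 15 thick, side walls 15 thick and 88 high, pointed back board 155 high at -x. The channel lies 42.5 mm from the origin towards +x.
- glue: Bystander: white glue jar with lid, 60 mm wide, 110 mm tall, standing; origin at the centre of its underside.
- hammer: Bystander: hammer, 280 mm long, lying on the table; origin under its middle, its x along the handle.
- offcut: Bystander: wood offcut 45 x 95 x 30 mm lying on the table; origin at the centre of its underside.
Not all that is in view belongs to the job. What is shaped like the part that bears front_centre but turquoise is not meant. Of the things like the nestbox, leave any that is yellow; of the rest the larger one is meant.

How it is judged:
On the way, in this order (a step that is already met when the one before it is completed fails the run):
1. the pointed front is held clear of the stand, off its hook (contact force between the fingers and front above 0.5 N and distance of front_centre from where it was at the start of the episode above 0.05 m and contact force between front and stand below 0.05 N), for 0.2 s.
2. still held, it enters the channel of the nest box (contact force between the fingers and front above 0.5 N and x of front_centre in the frame of slot between -0.012 and 0.012 m and y of front_centre in the frame of slot between -0.012 and 0.012 m and z of front_centre in the frame of slot below 0.135 m), for 0.1 s.
At the end, for the whole second after the job is handed in: Pointed front stands in the channel: centre within 8 mm of its middle in x and y, 64 to 75 mm above the box floor, within 0.12 rad of upright and square, released, at rest. Flat-topped front still hangs on its hook; it, glue jar, hammer and offcut within 30 mm of where they were (x of front_centre in the frame of slot between -0.008 and 0.008 m and y of front_centre in the frame of slot between -0.008 and 0.008 m and z of front_centre in the frame of slot between 0.064 and 0.075 m and angle between front_centre's own z axis and vertical below 0.12 rad and angle between the x axis of front_centre and the x axis of slot, either way round below 0.12 rad and linear speed of front below 0.02 m/s and contact force between the fingers and front below 0.05 N and distance of each of plain_centre, glue, hammer, offcut from where it was at the start of the episode below 0.03 m and contact force between plain and stand above 0.1 N); the robot touches nothing.
It fails at once if the front is dropped into the channel (falls faster than 0.5 m/s there, as from more than about 13 mm) (horizontal distance between front_centre and slot below 0.02 m and z of front_centre in the frame of slot below 0.14 m and linear speed of front above 0.5 m/s).
It fails at once if the flat-topped front is knocked off its hook or moved more than 50 mm (distance of plain_centre from where it was at the start of the episode above 0.05 m).
It fails at once if glue jar, hammer or offcut moved more than 30 mm (distance of any of glue, hammer, offcut from where it was at the start of the episode above 0.03 m).
It also fails if it takes over 45 s, if anything falls off the work surface, if the arm or the gripper's body presses on something with over 40 N, if the wrist force passes 120 N, or if a joint passes its speed limit or range.

## Working session

There is one attempt and no reset: what is moved stays moved. The work goes in short steps, Python scripts to look and compute and a tool call to move; the robot and the scene stay as the last step left them, time stands still between calls to the robot, and variables do not carry over. Pictures are saved under pics/ and viewed, at most 10 in all, crops included, and the job is handed in when it is done.

Besides the shell and the picture viewer there is one more tool, called as name(argument=value, ...), one argument or row to a line, values as JSON. play_rows: Moves the arm, as the interface text tells. Its arguments: {"type":"object","properties":{"dp":{"type":"array"},"twist":{"type":"array"},"claw":{"type":"number"}},"required":["dp","twist"]}

```bash
mkdir -p pics
cat > h.py <<'E'
import numpy as np, cv2
from rig import telemetry, viewer, job, r
def cam(name):
    s=telemetry.observe(); c=viewer.read_camera(name); K=np.array(c["camera_matrix"])
    if "R" in c: R=np.array(c["R"]);t=np.array(c["t"])
    else:
        T=np.array(c["tool_from_camera"]); w,x,y,z=s["eef_rot"]
        from scipy.spatial.transform import Rotation as Ro
        A=Ro.from_quat([x,y,z,w]).as_matrix()
        Rw=A@T[:3,:3]; p=A@T[:3,3]+np.array(s["position"]); R=Rw.T; t=-R@p
    return np.array(c["pixels"]),K,R,t
def ray(K,R,t,uv):
    d=R.T@np.linalg.inv(K)@np.array([uv[0],uv[1],1.]); return -R.T@t,d
def onz(K,R,t,uv,z):
    o,d=ray(K,R,t,uv); return o+d*(z-o[2])/d[2]
def proj(K,R,t,X):
    p=K@(R@np.array(X)+t); return p[:2]/p[2]
E
python3 - <<'E'
from h import *
a=[cam(n) for n in("side","top")]
for n,c in zip(("side","top"),a):
    np.savez("pics/"+n,p=c[0],K=c[1],R=c[2],t=c[3]); print(n,-c[2].T@c[3],c[2][2])
    cv2.imwrite(f"pics/{n}1.png",cv2.resize(c[0],(800,600),interpolation=cv2.INTER_CUBIC))
print(telemetry.observe())
E
```

```text
side [-0.06174778 -0.74266034  0.72310771] [ 0.5411354   0.65490023 -0.52752078]
top [ 0.41220082 -0.00629757  1.32048362] [ 0.10528527  0.02400267 -0.99415234]
{'time': 0.1, 'q': array([-1.18120174,  0.41182908, -0.01274462,  1.59695691,  0.00560296,
        1.13432246, -0.08220481]), 'joint_velocities': array([-0.00057985, -0.0023264 ,  0.00023336, -0.00192165,  0.0020179 ,
       -0.00095519,  0.0011087 ]), 'effort': array([ 2.94735895e-03, -6.01823831e+01,  6.84074555e-01, -3.00088012e+01,
        1.39518018e-02,  6.46740751e-03,  1.47271362e-05]), 'position': array([0.27605386, 0.56023832, 0.23853269]), 'eef_rot': array([-1.21604614e-04,  2.26879056e-01,  9.73922659e-01, -7.30020133e-04]), 'force': array([ 0.51561195,  0.58482683, -0.39830741]), 'ft_torque': array([ 0.00426399,  0.02111018, -0.01944905]), 'grip_force': 0.0, 'width': 0.08490803142029657}
```

View pics/side1.png

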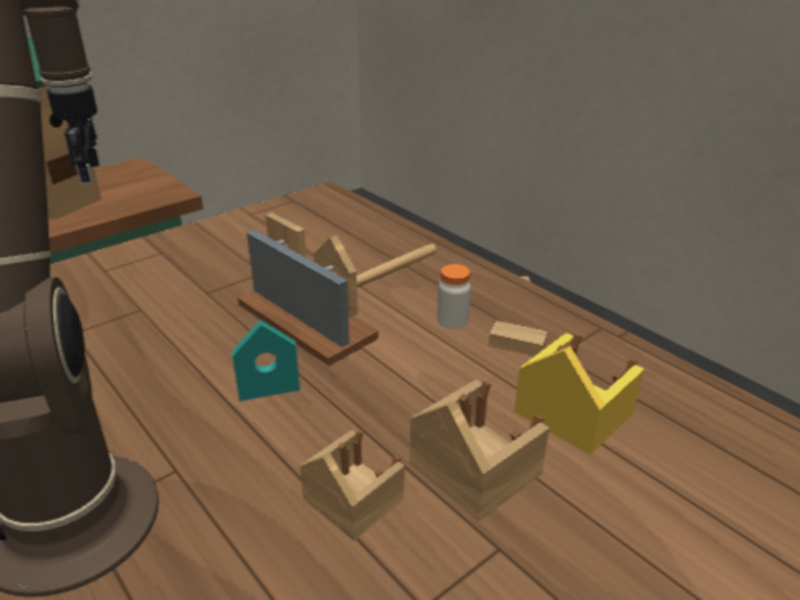

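View pics/top1.png

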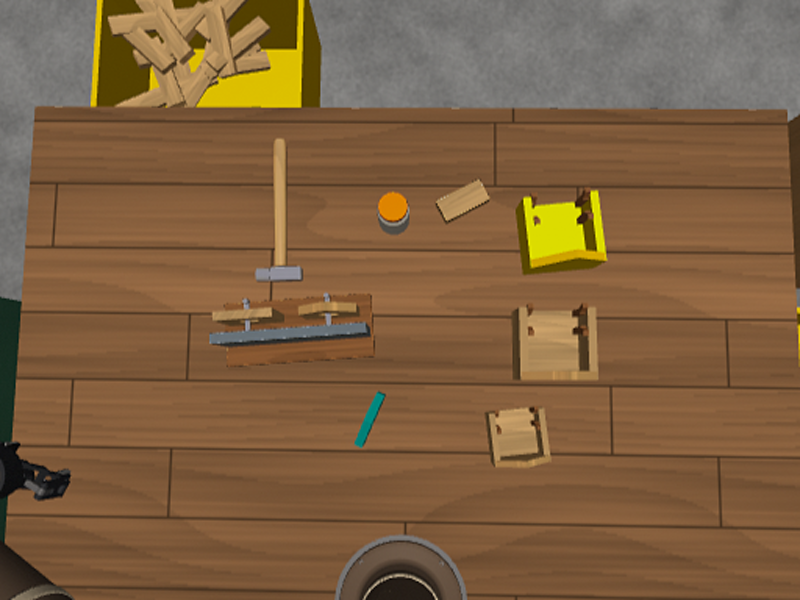

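The side view (800 px scale) shows the pointed bare front at about (335,265), on the hook nearer the camera. The flat front is at (285,225). The turquoise front at (265,360) is a decoy. In the top view the pointed front is at (328,308) and the flat one at (243,315).

Three boxes could be meant, by their top-view pixels:
- (562,230): yellow, so leave it.
- (518,435): bare but smaller.
- (555,342): bare and larger, so this is the one meant.

I'll confirm both the front and the box in one enlarged crop.

Run:
```python
import numpy as np,cv2
t=np.load("pics/top.npz")["p"]; s=np.load("pics/side.npz")["p"]
f=lambda i,x,y,w,h,k:cv2.resize(i[y:y+h,x:x+w],(w*k,h*k),interpolation=cv2.INTER_CUBIC)
A=f(t,130,182,110,55,5); B=f(t,322,187,64,60,5); C=f(s,150,130,90,90,4)
o=np.zeros((600,800,3),np.uint8); o[:275,:550]=A; o[280:580,:320]=B; o[235:595,400:760][40:]=C[:320] 
cv2.imwrite("pics/crop1.png",o)
```

```text
(no output)
```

View pics/crop1.png

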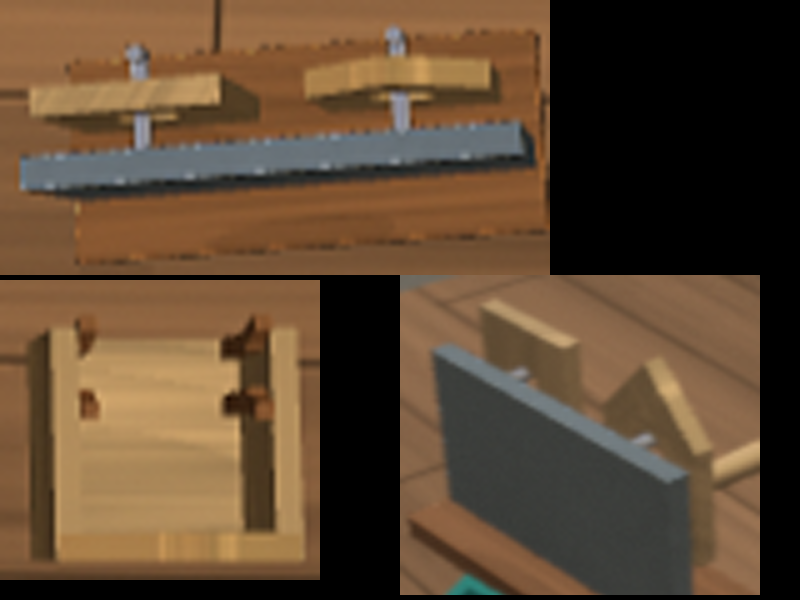

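The crop confirms both. The pointed front (apex at crop (398,72)) hangs on the hook at the stand's y = -70, to the right, and the large bare box opens towards +x. Next I compute the poses.

```bash
cat > m.py <<'E'
from h import *
d=np.load("pics/top.npz"); K,R,t=d["K"],d["R"],d["t"]
A=lambda x,y:(130+x/5-.4,182+y/5-.4); B=lambda x,y:(322+x/5-.4,187+(y-280)/5-.4)
P=lambda uv,z:onz(K,R,t,uv,z)[:2].round(4)
E
python3 - <<'E'
from m import *
c=[P(A(*p),.15) for p in((20,158),(520,124),(22,188),(525,152))]; print("stand",c,np.mean(c,0)); v=(c[0]-c[1])+(c[2]-c[3]); print("yaw",np.arctan2(-v[0],v[1]),np.linalg.norm(v)/2)
print("tips",P(A(137,48),.154),P(A(395,32),.154))
print("apex",P(A(398,72),.199),"shoulders front(z.149)",P(A(305,72),.149),P(A(490,60),.149),P(A(305,100),.149),P(A(490,92),.149))
print("flat",P(A(30,90),.179),P(A(220,75),.179))
for z in(.088,.103):
  fl,fr,bl,br=[P(B(*p),z) for p in((52,328),(297,328),(57,535),(303,535))]
  print(z,fl,fr,fl-fr,bl,br,"yaw", np.arctan2(-(fl-fr)[0],(fl-fr)[1]), [np.arctan2(*(a-b)[::-1]) for a,b in((fl,bl),(fr,br))])
b=[P(B(*p),.06) for p in ((79,358),(272,358))]
print("battens inner/outer tips z.09", [P(B(*p),.09) for p in((88,322),(88,400),(262,325),(262,400))])
E
```

```text
stand [array([0.4843, 0.3342]), array([0.5057, 0.0667]), array([0.4683, 0.3324]), array([0.4907, 0.0638])] [0.48725  0.199275]
yaw 0.08152011241925819 0.2689431399013554
tips [0.5438 0.2724] [0.5539 0.1342]
apex [0.5278 0.1267] shoulders front(z.149) [0.5324 0.1826] [0.5399 0.0834] [0.5173 0.1822] [0.5227 0.0831]
flat [0.5182 0.322 ] [0.5272 0.2223]
0.088 [ 0.5424 -0.2047] [ 0.5439 -0.341 ] [-0.0015  0.1363] [ 0.4271 -0.2068] [ 0.4288 -0.3423] yaw 0.011004691473910245 [np.float64(0.018211342912049903), np.float64(0.011294046268358929)]
0.103 [ 0.5408 -0.2023] [ 0.5423 -0.337 ] [-0.0015  0.1347] [ 0.4269 -0.2044] [ 0.4286 -0.3382] yaw 0.01113539718598587 [np.float64(0.018435136932556353), np.float64(0.010553697866787098)]
battens inner/outer tips z.09 [array([ 0.5458, -0.2245]), array([ 0.5021, -0.2241]), array([ 0.5452, -0.3211]), array([ 0.5032, -0.3205])]
```

play_rows(
  dp=[
    [1, -2, 3],
    [4, -7, 6],
    [7, -12, 8],
    [10.5, -18, 8],
    [14, -24, 8],
    [17.5, -30, 8],
    [21, -36, 8],
    [24, -41, 8],
    [25.2, -42.9, 8],
    [25.2, -42.9, 8],
  ],
  twist=[-0.1, -0.22, -0.34, -0.46, -0.6, -0.74, -0.88, -1.0, -1.04, -1.04],
  claw=1,
)

```text
time: 1.35
position: [0.5296, 0.1271, 0.3192]
eef_rot: [0.001, 0.684, 0.73, -0.001]
force: [-1.0, 0.1, -1.3]
width: 0.0853
grip_force: 0.0
```

Run:
```python
from h import *
s=telemetry.observe();print(s["time"],s["position"],s["eef_rot"],s["q"])
p,K,R,t=cam("wrist"); np.savez("pics/w1",p=p,K=K,R=R,t=t); print(-R.T@t,R[2])
for X in((.528,.131,.199),(.528,.131,.059)): print(proj(K,R,t,X))
cv2.imwrite("pics/w1.png",cv2.resize(p,(800,600),interpolation=cv2.INTER_CUBIC))
```

```text
1.35 [0.52962022 0.12712684 0.31915036] [ 7.45782733e-04  6.83588603e-01  7.29866963e-01 -5.30766983e-04] [-0.66637947  0.21500777  0.41320127  1.70159689 -0.08865519  1.2439086
 -0.16767422]
[0.52578581 0.19434435 0.45408495] [ 0.01720476 -0.26354716 -0.96449307]
[256.0497684  182.44961232]
[256.76548659 158.82273733]
```

View pics/w1.png

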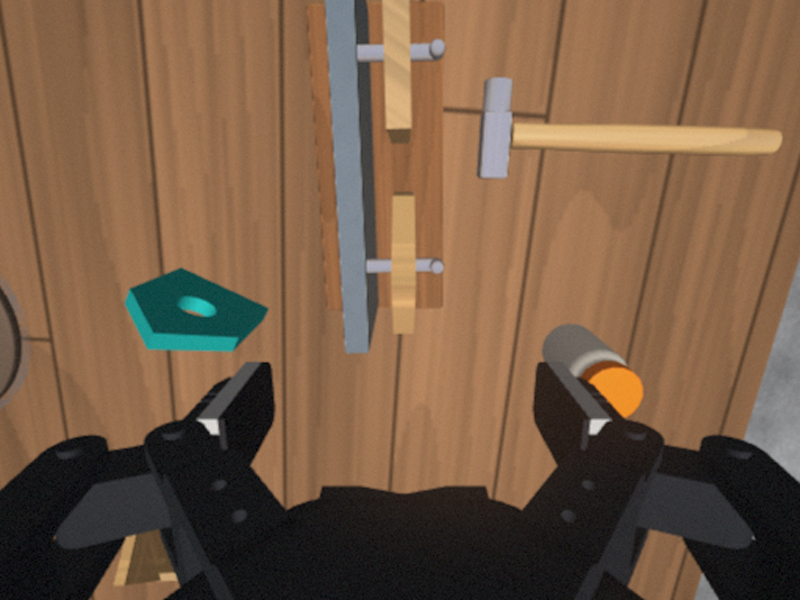

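The wrist view shows the pointed front edge-on between (403,195) and (403,332). Its hook is at (435,266) and the stand board is to its left.

Run:
```python
from h import *
d=np.load("pics/w1.npz");p,K,R,t=[d[k] for k in("p","K","R","t")]
P=lambda u,v,z:onz(K,R,t,(u*.64-.2,v*.64-.2),z)[:2].round(4)
q=[P(*a,.149) for a in((392.5,195),(414,195),(392.5,332),(414,332))]; print(q,np.mean(q,0))
v=q[0]+q[1]-q[2]-q[3]; print("yaw",np.arctan2(-v[0],v[1]))
a,b=P(342,0,.15)*.5+P(342+14,0,.15)*.5,0
print("tip",P(436,266,.154),P(436,48,.154))
w=P(329,0,.15)-P(345,352,.15); print("standyaw",np.arctan2(-w[0],w[1]))
# width of ridge line columns
hsv=cv2.cvtColor(p,cv2.COLOR_BGR2HSV)
for row in (130,145,160,172,185,200,208): print(row,[tuple(hsv[row,c]) for c in range(246,272,2)] if row==172 else '', )
g=cv2.cvtColor(p,cv2.COLOR_BGR2GRAY).astype(int)
for row in (130,140,150,160,172,185,200,208): print(row,g[row,246:272])
```

```text
[array([0.519 , 0.1818]), array([0.5336, 0.1827]), array([0.5249, 0.0825]), array([0.5408, 0.0836])] [0.529575 0.13265 ]
yaw 0.06593252102579641
tip [0.5524 0.1355] [0.5406 0.2723]
standyaw 0.07272494195747171
130 
145 
160 
172 [(np.uint8(126), np.uint8(15), np.uint8(174)), (np.uint8(128), np.uint8(17), np.uint8(176)), (np.uint8(14), np.uint8(60), np.uint8(187)), (np.uint8(16), np.uint8(119), np.uint8(206)), (np.uint8(17), np.uint8(121), np.uint8(209)), (np.uint8(17), np.uint8(118), np.uint8(209)), (np.uint8(17), np.uint8(117), np.uint8(209)), (np.uint8(17), np.uint8(121), np.uint8(206)), (np.uint8(17), np.uint8(121), np.uint8(204)), (np.uint8(17), np.uint8(120), np.uint8(206)), (np.uint8(11), np.uint8(39), np.uint8(177)), (np.uint8(143), np.uint8(12), np.uint8(167)), (np.uint8(145), np.uint8(9), np.uint8(169))]
185 
200 
208 
130 [122 122 126 121 135 153 166 165 166 167 164 166 165 164 167 165 166 165
 161 139 115 115 112 114 113 112]
140 [113 121 124 124 134 156 167 165 166 166 166 164 167 164 165 166 168 166
 165 148 115 114 115 118 124 119]
150 [119 123 125 125 135 160 162 165 165 165 164 169 165 165 167 165 162 167
 165 147 118 112 116 120 124 124]
160 [118 119 125 120 147 171 174 171 171 171 173 173 173 174 173 171 172 175
 174 153 123 107 114 121 122 126]
172 [166 166 166 168 168 169 169 170 172 173 173 170 173 172 169 169 168 170
 170 171 164 165 162 164 165 166]
185 [111 114 122 126 142 157 154 157 159 157 157 155 156 158 158 156 157 160
 157 148 127 110 116 122 123 127]
200 [126 123 120 125 131 147 162 162 160 162 163 161 162 159 162 158 161 160
 158 148 135 137 140 142 140 139]
208 [128 126 125 122 126 140 158 158 157 158 156 160 157 159 157 158 159 159
 154 137 135 139 140 140 142 142]
```

play_rows(
  dp=[
    [0.1, 0.1, -3],
    [0.1, 0.1, -6],
    [0.1, 0.1, -8],
    [0.1, 0.1, -8],
    [0.1, 0.1, -8],
    [0.1, 0.1, -8],
  ],
  twist=[0, 0, 0, 0, 0, 0],
)

```text
time: 2.15
position: [0.5296, 0.1332, 0.2403]
eef_rot: [0.0, 0.681, 0.733, 0.001]
force: [-0.4, -0.3, 0.4]
width: 0.0854
grip_force: 0.0
```

play_rows(
  dp=[
    [0, 0, -2],
    [0, 0, -4.5],
    [0, 0, -6.5],
    [0, 0, -7.4],
    [0, 0, -7.4],
  ],
  twist=[0, 0, 0, 0, 0],
)

```text
time: 2.78
position: [0.5293, 0.1327, 0.1655]
eef_rot: [-0.0, 0.681, 0.732, -0.0]
force: [-0.5, 1.0, 0.1]
width: 0.0855
grip_force: 0.0
```

play_rows(
  dp=[
    [0, 0, 0],
    [0, 0, 0],
    [0, 0, 0],
    [0, 0, 0],
    [0, 0, 0],
    [0, 0, 0],
  ],
  twist=[0, 0, 0, 0, 0, 0],
  claw=0,
)

```text
time: 3.52
position: [0.5293, 0.1327, 0.1656]
eef_rot: [0.0, 0.681, 0.732, 0.0]
force: [-1.2, -0.1, 4.0]
width: 0.0141
grip_force: 59.1
```

play_rows(
  dp=[
    [0, 0, 0.5],
    [0, 0, 1.2],
    [0, 0, 1.7],
    [0, 0, 1.7],
    [0, 0, 1.7],
    [1.5, 0.11, 1.7],
    [3.5, 0.26, 1.7],
    [5.5, 0.41, 1.7],
    [7, 0.52, 1.7],
    [7, 0.52, 1.7],
  ],
  twist=[0, 0, 0, 0, 0, 0, 0, 0, 0, 0],
)

```text
time: 4.78
position: [0.6005, 0.1377, 0.1817]
eef_rot: [0.0, 0.681, 0.732, -0.0]
force: [-0.5, -0.9, -1.0]
width: 0.0142
grip_force: 58.6
```

play_rows(
  dp=[
    [0, 0, 3],
    [0, 0, 7],
    [-0.5, -2, 11],
    [-1.5, -7, 12.8],
    [-2.5, -13, 12.8],
    [-4, -19, 12.8],
    [-5.5, -25, 12.8],
    [-6.7, -31, 12.8],
    [-7.5, -37, 12.8],
    [-7.85, -41, 12.8],
  ],
  twist=[0, 0, 0, -0.01, -0.02, -0.03, -0.04, -0.05, -0.058, -0.058],
)

```text
time: 6.02
position: [0.5192, -0.2752, 0.3105]
eef_rot: [0.0, 0.703, 0.711, -0.0]
force: [0.4, 0.2, -1.5]
width: 0.0145
grip_force: 58.6
```

play_rows(
  dp=[
    [0, 0, 0],
    [0, 0, 0],
    [0, 0, 0],
  ],
  twist=[0, 0, 0],
)

```text
time: 6.4
position: [0.5212, -0.2705, 0.3101]
eef_rot: [-0.0, 0.701, 0.713, 0.0]
force: [0.3, 0.7, -0.8]
width: 0.0144
grip_force: 58.7
```

Run:
```python
from h import *
s=telemetry.observe();print(s["time"],s["position"],s["eef_rot"])
p,K,R,t=cam("wrist"); np.savez("pics/w2",p=p,K=K,R=R,t=t)
cv2.imwrite("pics/w2.png",cv2.resize(p,(800,600),interpolation=cv2.INTER_CUBIC))
p,K,R,t=cam("side"); np.savez("pics/s2",p=p,K=K,R=R,t=t)
cv2.imwrite("pics/s2.png",cv2.resize(p[120:360,200:512],(780,600),interpolation=cv2.INTER_CUBIC))
p,K,R,t=cam("top"); np.savez("pics/t2",p=p,K=K,R=R,t=t)
```

```text
6.4 [ 0.52124982 -0.27045013  0.31014428] [-3.25970724e-04  7.00914495e-01  7.13245168e-01  3.07872495e-04]
```

View pics/w2.png

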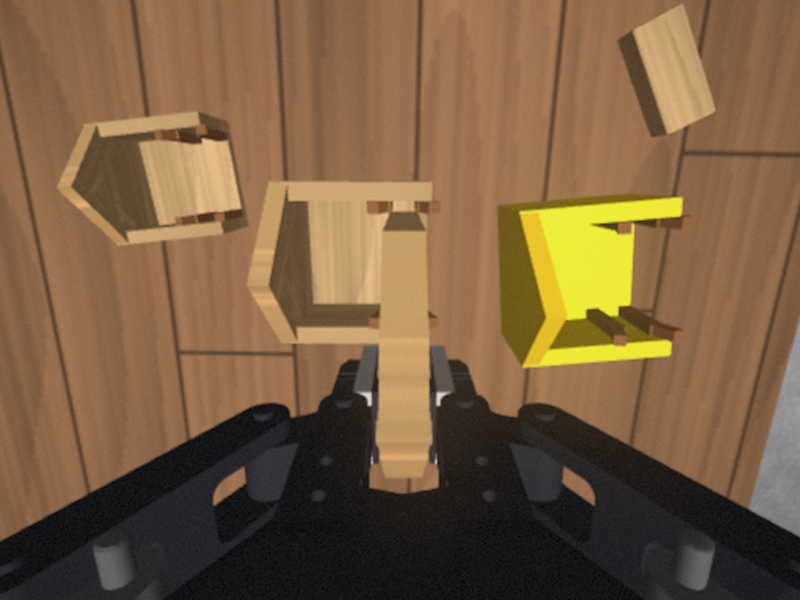

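View pics/s2.png

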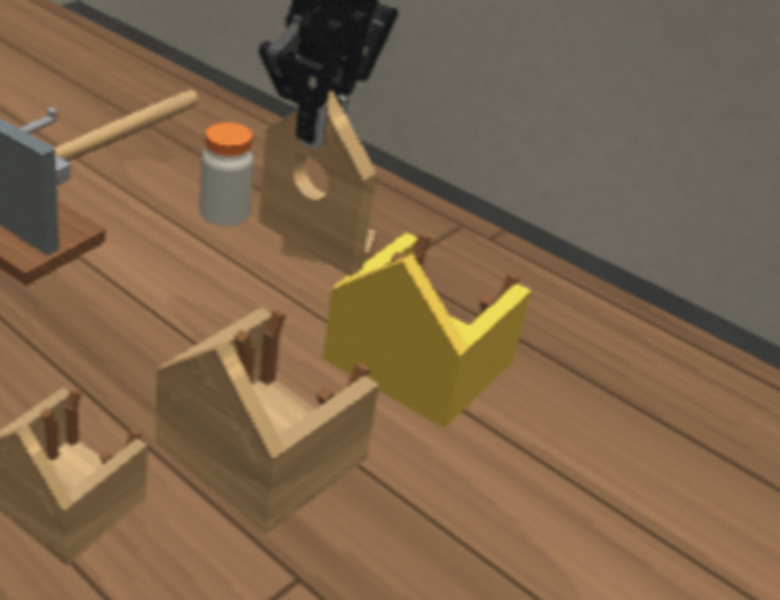

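The wrist view shows the front held upright, edge-on, along columns 383–428. The large box is below it, with its +y wall at rows 182–200, its -y wall at 327–343, and batten tops at (378,207), (430,207), (375,320) and (432,320). The side view confirms the front hangs straight in the grip.

Run:
```python
from h import *
d=np.load("pics/w2.npz");p,K,R,t=[d[k] for k in("p","K","R","t")]
P=lambda u,v,z:onz(K,R,t,(u*.64-.2,v*.64-.2),z)[:2].round(4)
for z in(.088,.103):
  print(z,"wall+y out/in",P(350,182,z),P(350,200,z),"wall-y",P(340,327,z),P(350,343,z),"front end",P(432,182,z),P(432,200,z),"back",P(286,183,z))
print("yaw +y wall",P(432,182,.103)-P(286,183,.103))
print("battens",[P(*a,.093) for a in((368,207),(440,207),(369,322),(437,322))])
s=[P(387,213,.204),P(424,213,.204)];print("front foot +y",s)
c=p[120:225,150:300]; 
cv2.imwrite("pics/w2c.png",cv2.resize(c,None,fx=5.3,fy=5.3,interpolation=cv2.INTER_CUBIC))
```

```text
0.088 wall+y out/in [ 0.478  -0.2074] [ 0.4778 -0.2214] wall-y [ 0.4676 -0.3293] [ 0.4761 -0.344 ] front end [ 0.5431 -0.2062] [ 0.5436 -0.2202] back [ 0.4271 -0.2091]
0.103 wall+y out/in [ 0.4798 -0.2072] [ 0.4796 -0.2206] wall-y [ 0.4698 -0.3241] [ 0.4779 -0.3381] front end [ 0.5422 -0.2061] [ 0.5426 -0.2195] back [ 0.431  -0.2089]
yaw +y wall [0.1112 0.0028]
battens [array([ 0.4926, -0.2263]), array([ 0.5498, -0.2253]), array([ 0.4932, -0.3226]), array([ 0.5511, -0.3215])]
front foot +y [array([ 0.5118, -0.2221]), array([ 0.532 , -0.2218])]
```

View pics/w2c.png

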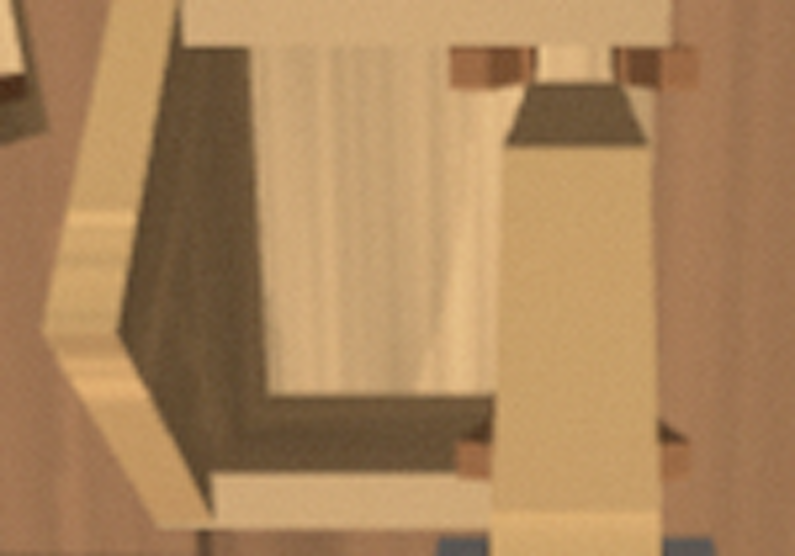

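Run:
```python
from h import *
d=np.load("pics/w2.npz");p,K,R,t=[d[k] for k in("p","K","R","t")]
P=lambda u,v,z:onz(K,R,t,(150+u/5.3-.4,120+v/5.3-.4),z)[:2].round(4)
print("foot+y",P(530,83,.204),P(613,83,.204)); print("shoulder",P(505,145,.294),P(648,145,.294))
print("batt upper",P(448,68,.093),P(698,68,.093),"lower",P(455,460,.093),P(690,460,.093), "gap up",P(537,65,.09),P(614,65,.09))
print("wall+y in, -y in",P(575,47,.088),P(350,472,.088),P(350,47,.088),P(350,528,.088), "wall front end",P(672,20,.088))
d=np.load("pics/top.npz");K,R,t=[d[k] for k in("K","R","t")]
Q=lambda x,y,z:onz(K,R,t,(322+x/5-.4,187+(y-280)/5-.4),z)[:2].round(4)
print("top wall in", Q(79,400,.088),Q(273,400,.088))
```

```text
foot+y [ 0.5136 -0.2214] [ 0.527  -0.2211]
shoulder [ 0.5138 -0.221 ] [ 0.5283 -0.2207]
batt upper [ 0.4911 -0.2265] [ 0.5497 -0.2255] lower [ 0.4925 -0.3233] [ 0.5516 -0.3223] gap up [ 0.5119 -0.2256] [ 0.5301 -0.2253]
wall+y in, -y in [ 0.5208 -0.2214] [ 0.4652 -0.3288] [ 0.4675 -0.2224] [ 0.4649 -0.3441] wall front end [ 0.5435 -0.2148]
top wall in [ 0.5022 -0.2195] [ 0.5035 -0.327 ]
```

play_rows(
  dp=[
    [0, -0.35, -2],
    [0, -0.35, -5],
    [0, -0.35, -8],
    [0, -0.35, -10],
    [0, -0.35, -10.3],
    [0, -0.35, -10.3],
    [0, -0.35, -10.3],
  ],
  twist=[0, 0, 0, 0, 0, 0, 0],
)

```text
time: 7.42
position: [0.5213, -0.2759, 0.2083]
eef_rot: [0.001, 0.702, 0.712, 0.0]
force: [-0.2, 0.6, -0.5]
width: 0.0143
grip_force: 58.6
```

Run:
```python
from h import *
s=telemetry.observe();print(s["time"],s["position"],s["eef_rot"])
p,K,R,t=cam("wrist"); np.savez("pics/w3",p=p,K=K,R=R,t=t)
cv2.imwrite("pics/w3.png",cv2.resize(p[80:230,150:350],(800,600),interpolation=cv2.INTER_CUBIC))
```

```text
7.425 [ 0.52129126 -0.27585768  0.20834165] [7.41377407e-04 7.01719020e-01 7.12453318e-01 3.71490948e-04]
```

View pics/w3.png

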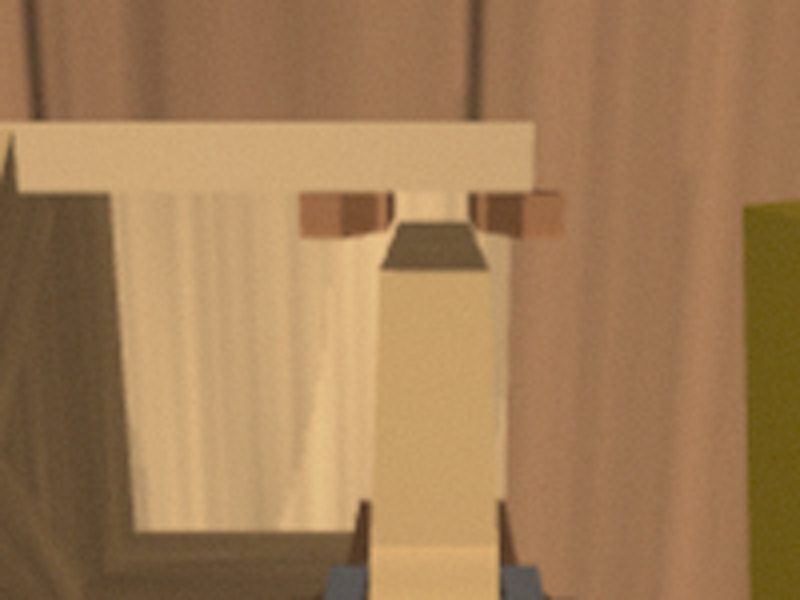

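The front's foot is at crop (398–470, 223), between the batten tops and centred on the gap (385–478). The +y wall's inner edge is at row 192. Next I measure the y gap.

Run:
```python
from h import *
d=np.load("pics/w3.npz");K,R,t=[d[k] for k in("K","R","t")]
P=lambda u,v,z:onz(K,R,t,(150+u/4-.4,80+v/4-.4),z)[:2].round(4)
print("foot",P(398,223,.102),P(470,223,.102),"shoulder",P(381,270,.192),P(487,270,.192)); print("wall in",P(434,192,.088),"out",P(434,122,.088),"batt outer",P(300,215,.093),P(565,215,.093),"gap",P(388,208,.09),P(477,208,.09))
s=telemetry.observe();print(s["position"],s["eef_rot"])
```

```text
foot [ 0.5135 -0.227 ] [ 0.5289 -0.2268] shoulder [ 0.5139 -0.2265] [ 0.5282 -0.2263]
wall in [ 0.5211 -0.2211] out [ 0.5209 -0.206 ] batt outer [ 0.4916 -0.2263] [ 0.5501 -0.2254] gap [ 0.5109 -0.2247] [ 0.5308 -0.2244]
[ 0.52124078 -0.2758341   0.2082841 ] [7.09502382e-04 7.01711341e-01 7.12460905e-01 3.86044303e-04]
```

play_rows(
  dp=[
    [0, 0.2, 0],
    [0, 0.2, 0],
    [0, 0.2, -0.7],
    [0, 0.2, -1.4],
    [0, 0.2, -2.2],
    [0, 0.2, -3.2],
    [0, 0.2, -3.2],
  ],
  twist=[0, 0, 0, 0, 0, 0, 0],
)

```text
time: 8.35
position: [0.5202, -0.2734, 0.1741]
eef_rot: [-0.001, 0.702, 0.712, -0.0]
force: [-0.4, 1.2, -0.3]
width: 0.0144
grip_force: 58.6
```

play_rows(
  dp=[
    [0, 0, -1],
    [0, 0, -2],
    [0, 0, -3],
    [0, 0, -4],
    [0, 0, -4.6],
    [0, 0, -4.6],
    [0, 0, -4.6],
  ],
  twist=[0, 0, 0, 0, 0, 0, 0],
)

```text
time: 9.22
position: [0.5209, -0.2738, 0.1296]
eef_rot: [0.0, 0.702, 0.712, 0.0]
force: [0.1, 0.3, -0.8]
width: 0.0141
grip_force: 58.6
```

play_rows(
  dp=[
    [0, 0, -0.3],
    [0, 0, -0.6],
    [0, 0, -0.7],
    [0, 0, -0.7],
  ],
  twist=[0, 0, 0, 0],
)

```text
time: 9.72
position: [0.5207, -0.2736, 0.1222]
eef_rot: [-0.0, 0.702, 0.712, -0.0]
force: [-1.1, 0.5, -1.1]
width: 0.0141
grip_force: 58.6
```

play_rows(
  dp=[
    [0, 0, -0.1],
    [0, 0, -0.2],
    [0, 0, -0.2],
  ],
  twist=[0, 0, 0],
)

```text
time: 10.1
position: [0.5211, -0.2738, 0.1217]
eef_rot: [0.0, 0.702, 0.712, 0.001]
force: [-3.1, 2.3, 11.1]
width: 0.014
grip_force: 60.5
```

Contact at the expected height (TCP 0.1217, 11 N upward), so the front is home. Now I release it and raise the arm.

play_rows(
  dp=[
    [0, 0, 0.1],
    [0, 0, 0.1],
    [0, 0, 0.1],
    [0, 0, 0.1],
    [0, 0, 0.1],
    [0, 0, 0.1],
  ],
  twist=[0, 0, 0, 0, 0, 0],
  claw=1,
)

```text
time: 10.85
position: [0.5207, -0.2737, 0.1213]
eef_rot: [-0.0, 0.702, 0.712, -0.0]
force: [-0.6, 0.3, -0.5]
width: 0.0853
grip_force: 0.0
```

play_rows(
  dp=[
    [0, 0, 1],
    [0, 0, 3],
    [0, 0, 6],
    [0, 0, 10],
    [0, 0, 14],
    [0, 0, 16],
    [0, 0, 16],
    [0, 0, 16],
  ],
  twist=[0, 0, 0, 0, 0, 0, 0, 0],
)

```text
time: 11.85
position: [0.5204, -0.2734, 0.2807]
eef_rot: [-0.0, 0.702, 0.712, -0.0]
force: [-0.2, 0.5, -0.2]
width: 0.0855
grip_force: 0.0
```

Run:
```python
from h import *
p,K,R,t=cam("wrist"); s,*_=cam("side")
f=lambda i:cv2.resize(i,(400,400),interpolation=cv2.INTER_CUBIC)
np.savez("pics/w4",p=p,K=K,R=R,t=t)
cv2.imwrite("pics/f.png",np.hstack([f(p[60:260,150:350]),f(s[120:360,140:380])]))
```

```text
(no output)
```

View pics/f.png

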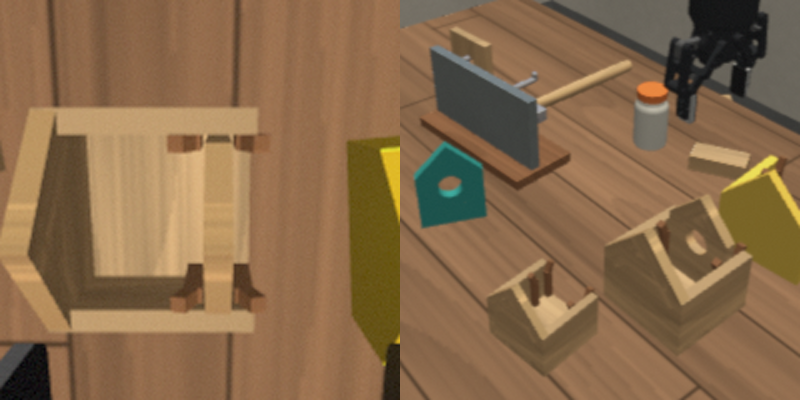

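The front stands square in the channel (left panel, columns 205–232, rows 135–313), and the flat-topped front still hangs at (470,48) in the right panel. I'm handing in.

```bash
python3 -c "
from rig import job
print(job.sign_off())"
```

```text
the job is handed in; nothing more can be done
None
```

The pointed front is off its hook, standing fully home in the large bare nest box's channel and released; the flat-topped front still hangs, no bystander was touched as far as the last pictures show, and the job is handed in (no verdict was returned).

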